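# Index the funnel arm over to the flask

## Task

The funnel on the swing arm stands over the beaker that is done, and is wanted over the conical flask next to it, one hole to the left or to the right. Hook a fingertip well through the pull ring of the spring index pin, lift the pin clear of its hole, swing the arm to the hole at the flask, let the pin drop fully home there so that the arm is locked, and draw the finger out of the ring. Do not grip the ring or anything else, do not force the arm, and leave the flask, the beakers and the other things standing where they are.

Things in the scene. Friction and masses are not known exactly. Their poses are not given: they have to be found in the camera images.
- stand: Funnel stand, fixed to the table: white deck 355 x 360 mm, upper side 14 mm above the table, with an upright steel post 32 mm thick. Origin on the post's axis at table height; x points along the deck, away from the robot (+-0.25 rad), y to the left, z up; the deck runs from x -65 to 290 mm. Flask and two beakers stand on it on a circle of 220 mm round the post, at -30, 0 and 30 degrees from x
- plate (a point): Middle of the fixed horizontal index plate, on the post's axis at the plate's upper side (170 mm above the table; axes as the stand). The plate is a dark steel sector 12 mm thick, radius 124 mm, with five 11.6 mm holes on a circle of 105 mm radius, at -60, -30, 0, 30 and 60 degrees from x
- funnel_arm (a joint): Angle of the swing arm on the post, rad: 0 = along the stand's x (its hole at the start), positive = to the left, counterclockwise from above; the holes are 0.5236 apart. With the pin up it turns with about 2 N at the ring and stays where it is left; with the pin down it is locked within about 0.015
- pin_seat (a point): Where the pin's axis meets the arm's upper side, 105 mm from the post's axis, 184 mm above the table; turns with the arm, x axis outward along it. The arm is a flat aluminium bar 36 mm wide and 12 mm thick above the index plate; the pin slides in a sleeve 20 mm thick and 20 mm high on it
- index_pin (a joint): Lift of the spring index pin, m: 0 = fully home in a hole (10 mm deep), over 0.010 = clear of the plate, stop at 0.022. It slides straight up; its spring and weight press down with about 4 N at the bottom, 9.5 N at the top. Let go between holes, it rests on the plate at 0.010; its round nose finds the way into a hole that it is within about 2 mm of
- ring (a point): Centre of the pull ring's opening: 235 mm above the table with the pin home, 18 mm farther out than the pin. Rigid on the pin's top, round steel bar 7 mm thick, 50 mm inside; faces the post, top leaning 40 degrees outward, so a finger enters from the post's side, pointing outward along the arm, 25 to 45 degrees off straight down. 51 mm above the arm, 50 mm short of the funnel's rim
- spout (a point): Lower end of the white plastic funnel's spout (12 mm thick), on the funnel's axis, 160 mm above the table; the funnel is fixed on the arm, its rim is 93 mm wide and 234 mm above the table
- flask: Conical glass flask, 79 mm wide at the foot, 34 mm at the lip, 137 mm high, standing on the deck one hole to the left or right of the start; origin on its axis at the underside
- beaker_mid: Clear three-spouted beaker under the funnel at the start, 100 mm wide, 103 mm high; origin under its centre
- beaker_side: Clear three-spouted beaker on the other side of the middle one, 102 mm wide, 102 mm high; origin under its centre
- tube: Screw-cap tube standing on the deck's near left part, 35 mm across, 117 mm high, blue cap; origin under its centre
- marker: Felt marker lying on the deck's near right part, 137 mm long, 12 mm thick; origin under its centre
- notes: Pad of yellow notes on the table, 76 x 76 x 10 mm; origin under its centre
- clips: Bunch of purple tube clips on the table, 49 x 50 x 11 mm; origin under its centre
There are look-alikes about, which are no part of the job. What is shaped like the flask but pink or yellow is not meant.

How it is judged:
By the outcome, as a careful person would: the job done as asked, in the order asked, and still so for the second after the job is handed in, with the robot touching nothing.
It also fails if it takes over 48 s, if anything falls off the work surface, if the arm or the gripper's body presses on something with over 40 N, if the wrist force passes 120 N, or if a joint passes its speed limit or range.

## Robot

A 7-joint arm with a two-finger parallel gripper is mounted at the origin on a cart in front of the work surface, level with it; the furniture and walls round the work are solid. World frame = base frame: x ahead of the robot, y to its left, z up, the work surface at z = 0. Lengths are in m, angles in rad, forces in N, time in s.
With the tool pointing down it reaches from about 0.4 to 0.85 m from the base axis. Payload 10.4 kg.
Tool frame: the origin (TCP) lies midway between the tips of the shut fingers; the grasp point (between the pads) lies 19 mm behind it; z points along the fingers, y is the line along which they close (so a half turn about z gives the same grasp; the last joint's range is limited). The gripper opens to 87 mm and grips with 3 to 60 N. Pads are 19 mm wide; open, the fingers measure 117 mm over their backs; the gripper's body (75 mm by 190 mm) begins 51 mm behind the grasp point.
Start: joints at [-1.309, 0.332, -0.065, 1.46, 0.022, 1.35, -0.088], TCP at [0.176, 0.6, 0.187] pointing down, gripper open.
Joint ranges: [-2.6, 2.6], [-0.5, 2.12], [-1.47, 1.34], [0.16, 2.42], [-1.27, 4.41], [0.06, 2.06], [-2.6, 2.6]. Speed limits (rad/s): [2.22, 2.22, 2.79, 2.79, 3.14, 3.14, 3.14].

## Interface

Orientations are given as a unit quaternion [x, y, z, w].
In Python, from bench import r gives the robot as it stands.
- The arm moves only by the tool arm_command, never from a script. Its argument "moves" is one flat list of numbers, 4 for each row, row after row: the shift along the tool's x, y, z in cm, then the turn about the tool's z in degrees. A call has 1 to 12 rows; each row shifts and turns the commanded pose from where the row before left it, along the tool's axes as they then stand; what a row does not reach is not made up. A row lasts 1/12 s, in which the tool goes at most 41.7 mm and 7.16 degrees, less where a joint would pass 70% of its speed; a pose out of reach is approached as far as the arm can. A call with a gripper value outside its range is refused whole. "fingers" is the opening in per cent of the stroke, from 0 (shut) to 100 (fully open), set as the call begins (left out, the last holds). The fingers move at their own pace and stop on an object; "squeeze" is the grip in N (left out, the last holds). Time passes only in rows, so rows that do not move let the fingers close. It gives the time, the measured TCP pose, the force, the opening and the grip force at its end, in the units of the state.
- r.read_state(): the state, without advancing time (a new reading comes with each control period).
- r.camera(name): name is "side" or "top" or "wrist"; returns the picture (480x640x3 uint8, red, green, blue); there is no depth.
- r.camera_info(name): a dict with "fx", "fy", "cx", "cy" (pixels), "origin" and "attitude" of the camera in the world. Camera axes: x right, y up, looking along -z (the intrinsics and any distortion apply to the point x, -y, -z); pixel columns grow to the right and rows downward; lengths in m; the calibration is good to about 2 mm. A picture is of the moment at which its call begins: read the wrist's pose just before it. camera_info takes no time and is no camera call; for the wrist camera it gives the pose at the moment of the call.
- r.close_job(): hands the job in; it is judged then, once.
The state is a dict: "time": time; "joint_positions": joint angles; "joint_vel": joint speeds; "joint_torque": joint torques, N m; "ee_pos": TCP position; "eef_rot": TCP orientation; "ft_force": force on the tool from outside, world axes, zero at the start; "torque": the same for the moment, N m; "width": finger opening in m; "grip_force": force on a finger pad.
Only numpy, scipy, OpenCV 4.12 (cv2) and the standard library are available. Lean on these libraries where they do the work, as an engineer would, in place of code of your own. Each camera call takes 0.05 s, during which the arm holds its last target. There are 200 camera calls.

## Working session

There is one attempt and no reset: what is moved stays moved. The work goes in short steps, Python scripts to look and compute and a tool call to move; the robot and the scene stay as the last step left them, time stands still between calls to the robot, and variables do not carry over. Pictures are saved under pics/ and viewed, at most 10 in all, crops included, and the job is handed in when it is done.

Besides the shell and the picture viewer there is one more tool, called after "Emit:" by a JSON object that holds its "fn" and its "kwargs", one argument or row to a line. arm_command: Moves the arm, as the interface text tells. Its arguments: {"type":"object","properties":{"moves":{"type":"array"},"fingers":{"type":"number"},"squeeze":{"type":"number"}},"required":["moves"]}

```bash
mkdir -p pics; ls; python3 - <<'E'
from bench import r
import cv2,numpy as np
np.set_printoptions(precision=4,suppress=True)
s=r.read_state();print(s['time'],s['ee_pos'],s['eef_rot'],s['ft_force'],s['width'])
for n in("top","side"):
    im=r.camera(n);cv2.imwrite(f'pics/{n}0.png',im[:,:,::-1]);print(n,r.camera_info(n))
E
```

```text
pics
0.0 [0.1755 0.5994 0.1864] [ 0.1419  0.9899 -0.0007 -0.0001] [-0.8934 -0.0229  0.2188] 0.08699925290617846
top {'fx': 482.74616571289704, 'fy': 482.74616571289704, 'cx': 329.95476729405004, 'cy': 242.0298046266091, 'origin': array([ 0.4068, -0.0161,  1.3764]), 'attitude': array([-0.0298,  0.0406,  0.7083, -0.7042])}
side {'fx': 433.0970343840935, 'fy': 433.0970343840935, 'cx': 322.13568953562077, 'cy': 238.6979212646352, 'origin': array([0.3999, 0.8648, 0.5824]), 'attitude': array([-0.0364,  0.5329,  0.8436, -0.0559])}
```

View pics/top0.png

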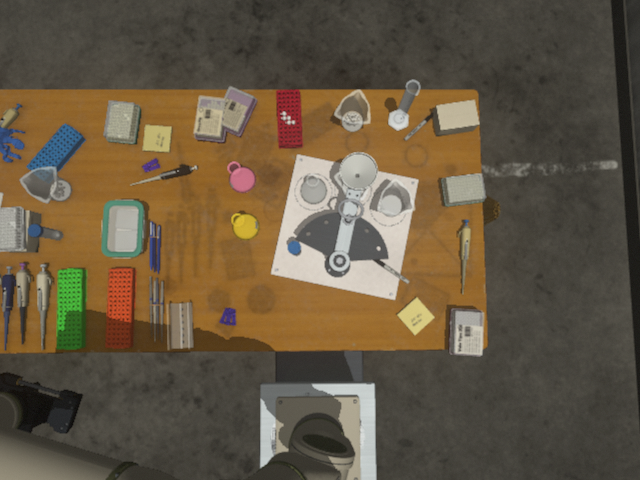

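View pics/side0.png

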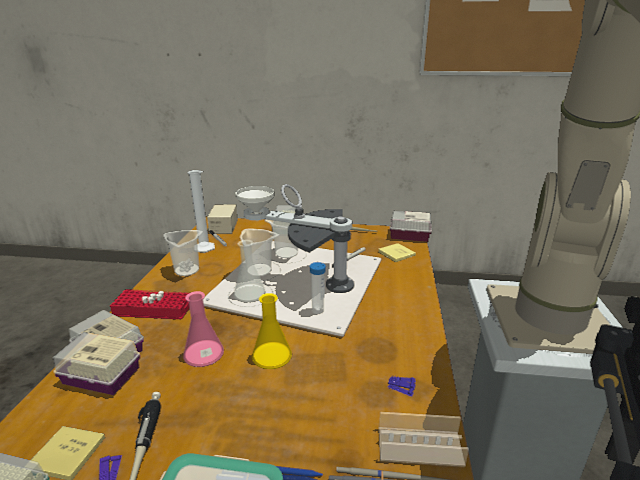

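The top view shows the post at (339,262), the funnel at (358,170) and the ring near (350,208). There are vessels at (313,188) on the left and (391,200) on the right. The pink (241,178) and yellow (245,225) flasks are look-alikes. Next I'll take a close crop and measure.

```bash
cat > h.py <<'E'
from bench import r
import cv2,numpy as np
from scipy.spatial.transform import Rotation as R
np.set_printoptions(precision=4,suppress=True)
def ray(i,u,v):
    d=np.array([(u-i['cx'])/i['fx'],-(v-i['cy'])/i['fy'],-1]);return i['origin'],R.from_quat(i['attitude']).apply(d)
def onz(i,u,v,z):
    o,d=ray(i,u,v);return o+d*(z-o[2])/d[2]
def proj(i,p):
    c=R.from_quat(i['attitude']).inv().apply(np.asarray(p)-i['origin']);return np.array([i['cx']-i['fx']*c[...,0]/c[...,2],i['cy']+i['fy']*c[...,1]/c[...,2]]).T
E
python3 - <<'E'
from h import *
t=cv2.imread('pics/top0.png')[145:305,265:425];s=cv2.imread('pics/side0.png')[170:330,200:360]
cv2.imwrite('pics/c1.png',np.hstack([cv2.resize(t,(400,400),interpolation=cv2.INTER_CUBIC),cv2.resize(s,(400,400),interpolation=cv2.INTER_CUBIC)]))
i=r.camera_info('top')
print('post',onz(i,339,262,.2),'funnel',onz(i,358,170,.234))
print('L',onz(i,313,188,.12),'R',onz(i,391,200,.12))
g=cv2.imread('pics/top0.png');m=(g.min(2)>190).astype('uint8')
m[:150]=0;m[305:]=0;m[:,:265]=0;m[:,425:]=0
c=max(cv2.findContours(cv2.morphologyEx(m,cv2.MORPH_CLOSE,np.ones((5,5))),0,2)[0],key=cv2.contourArea)
b=cv2.boxPoints(cv2.minAreaRect(cv2.convexHull(c)));
P=np.array([onz(i,*p,.014) for p in b]);print(b,P,np.linalg.norm(P-np.roll(P,1,0),axis=1))
E
```

```text
post [ 0.4752 -0.0564  0.2   ] funnel [ 0.6955 -0.103   0.234 ]
L [0.676 0.008 0.12 ] R [ 0.6431 -0.198   0.12  ]
[[271.1618 272.9815]
 [296.1273 154.3952]
 [418.947  180.252 ]
 [393.9814 298.8382]] [[ 0.4562  0.1285  0.014 ]
 [ 0.7975  0.0584  0.014 ]
 [ 0.7204 -0.2952  0.014 ]
 [ 0.3815 -0.2164  0.014 ]] [0.3528 0.3484 0.3619 0.3479]
```

View pics/c1.png

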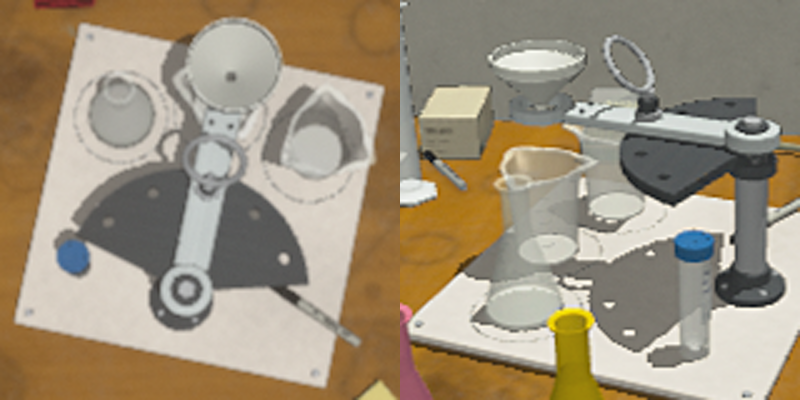

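The left vessel is the flask: its foot at top pixel (313,188) has a narrow lip concentric with it, and it looks conical in the side view. The right one (391,200) has spouts, so it is a beaker. That makes the swing to the left. Next I'll triangulate the ring, post cap and funnel from both views.

```bash
cat >> h.py <<'E'
def tri(ia,a,ib,b):
    (o1,d1),(o2,d2)=ray(ia,*a),ray(ib,*b)
    k=np.linalg.lstsq(np.c_[d1,-d2],o2-o1,rcond=None)[0];p,q=o1+k[0]*d1,o2+k[1]*d2
    return (p+q)/2,np.linalg.norm(p-q)
E
python3 - <<'E'
from h import *
t,s=r.camera_info('top'),r.camera_info('side')
for n,a,b in(('ring',(350.6,209),(291.2,196.4)),('cap',(339.4,260.6),(341.2,221.2)),('funnel',(358.6,171.4),(255.2,194))):print(n,*tri(t,a,s,b))
print(r.read_state()['ft_force'])
E
```

```text
ring [ 0.6009 -0.084   0.2333] 0.0012916582635230617
cap [ 0.4796 -0.0578  0.1875] 0.0003971476224942069
funnel [ 0.6944 -0.1048  0.2277] 0.0016284761313470645
[-0.1346  0.4918  0.6747]
```

Emit:
{"fn": "arm_command", "kwargs": {
  "moves": [0, 0, -4, 0, 0, 0, -4, 0, 0, 0, -4, 0, 0, 0, -4, 0, 0, 0, -4, 0, 0, 0, -4, 0],
  "fingers": 0
}}

```text
time: 0.6
ee_pos: [0.1755, 0.5992, 0.429]
eef_rot: [0.142, 0.99, -0.0, -0.0]
ft_force: [0.6, 1.7, -0.4]
width: 0.055
grip_force: 0.0
```

Emit:
{"fn": "arm_command", "kwargs": {
  "moves": [-3.2, -2.4, 0, 0, -3.2, -2.4, 0, 0, -3.2, -2.4, 0, 0, -3.2, -2.4, 0, 0, -3.2, -2.4, 0, 0, -3.2, -2.4, 0, 0, -3.2, -2.4, 0, 0, -3.2, -2.4, 0, 0, -3.2, -2.4, 0, 0, -3.2, -2.4, 0, 0, -3.2, -2.4, 0, 0, -3.2, -2.4, 0, 0]
}}

```text
time: 1.6
ee_pos: [0.4639, 0.2136, 0.4271]
eef_rot: [0.142, 0.99, 0.0, -0.0]
ft_force: [1.0, 1.5, -0.2]
width: 0.0003
grip_force: 0.0
```

Emit:
{"fn": "arm_command", "kwargs": {
  "moves": [-3.2, -2.4, 0, 0, -3.2, -2.4, 0, 0, -3.2, -2.4, 0, 0, -3.2, -2.4, 0, 0, -3.2, -2.4, 0, 0, -2, -1.5, 0, 0, 0, 0, 0, -7, 0, 0, 0, -7, 0, 0, 0, -5]
}}

```text
time: 2.35
ee_pos: [0.5982, 0.0347, 0.4264]
eef_rot: [-0.026, 1.0, -0.0, -0.001]
ft_force: [-0.8, 0.5, 0.6]
width: 0.0004
grip_force: 0.0
```

Now I'll push out past the downward reach to see whether the tool tilts outward, which the ring needs.

Emit:
{"fn": "arm_command", "kwargs": {
  "moves": [-4, 0, 0, 0, -4, 0, 0, 0, -4, 0, 0, 0, -4, 0, 0, 0, -4, 0, 0, 0, -4, 0, 0, 0, -4, 0, 0, 0, -4, 0, 0, 0]
}}

```text
time: 3.02
ee_pos: [0.7853, 0.038, 0.4064]
eef_rot: [-0.012, 1.0, 0.008, 0.022]
ft_force: [0.1, -0.5, 0.2]
width: 0.0005
grip_force: 0.0
```

```bash
python3 -c "
from h import *
s=r.read_state();print(s['joint_positions'],s['ee_pos'],R.from_quat(s['eef_rot']).as_matrix())"
```

```text
[-0.1833  0.9117  0.8655  0.1936 -0.7886  2.053   1.5732] [0.7853 0.038  0.4064] [[-0.9987 -0.0247  0.0437]
 [-0.024   0.9996  0.017 ]
 [-0.0441  0.0159 -0.9989]]
```

It tilted slightly (2.5°) as J6 hit its limit. Pushing upward from here should tilt it further.

Emit:
{"fn": "arm_command", "kwargs": {
  "moves": [0, 0, -4, 0, 0, 0, -4, 0, 0, 0, -4, 0, 0, 0, -4, 0]
}}

```text
time: 3.35
ee_pos: [0.77, 0.0353, 0.4675]
eef_rot: [-0.012, 0.998, 0.01, 0.059]
ft_force: [0.3, 0.2, 0.2]
width: 0.0006
grip_force: 0.0
```

```bash
python3 -c "
from h import *
s=r.read_state();print(s['joint_positions'],s['ee_pos'],R.from_quat(s['eef_rot']).as_matrix())"
```

```text
[-0.135   0.8107  0.3424  0.1626 -0.3161  2.0578  1.5172] [0.77   0.0353 0.4675] [[-0.9928 -0.0245  0.1171]
 [-0.0221  0.9995  0.0219]
 [-0.1176  0.0192 -0.9929]]
```

The tilt is growing, now 6.8°. I'll continue.

Emit:
{"fn": "arm_command", "kwargs": {
  "moves": [0, 0, -4, 0, 0, 0, -4, 0, 0, 0, -4, 0, 0, 0, -4, 0, 0, 0, -4, 0, 0, 0, -4, 0, 0, 0, -4, 0, 0, 0, -4, 0, 0, 0, -4, 0, 0, 0, -4, 0]
}}

```text
time: 4.18
ee_pos: [0.6688, 0.025, 0.695]
eef_rot: [-0.01, 0.977, 0.019, 0.214]
ft_force: [-0.1, 0.0, 1.0]
width: 0.0004
grip_force: 0.0
```

```bash
python3 -c "
from h import *
s=r.read_state();print(s['joint_positions'],s['ee_pos'],R.from_quat(s['eef_rot']).as_matrix())"
```

```text
[-0.1618  0.4974  0.3756  0.1618 -0.3103  2.0579  1.5163] [0.6688 0.025  0.695 ] [[-0.9081 -0.0281  0.4179]
 [-0.0117  0.9991  0.0419]
 [-0.4187  0.0332 -0.9075]]
```

Emit:
{"fn": "arm_command", "kwargs": {
  "moves": [0, 0, -4, 0, 0, 0, -4, 0, 0, 0, -4, 0, 0, 0, -4, 0, 0, 0, -4, 0, 0, 0, -4, 0, 0, 0, -4, 0]
}}

```text
time: 4.77
ee_pos: [0.5603, 0.0139, 0.8286]
eef_rot: [-0.009, 0.947, 0.027, 0.319]
ft_force: [-0.7, 0.6, 0.5]
width: 0.0005
grip_force: 0.0
```

```bash
python3 -c "
from h import *
s=r.read_state();print(s['joint_positions'],s['ee_pos'],R.from_quat(s['eef_rot']).as_matrix())"
```

```text
[-0.2049  0.2793  0.396   0.1616 -0.2815  2.058   1.5151] [0.5603 0.0139 0.8286] [[-0.7968 -0.0348  0.6033]
 [-0.001   0.9984  0.0563]
 [-0.6043  0.0443 -0.7955]]
```

```bash
cat >> h.py <<'E'
def go(*ps):
    s=r.read_state();Q=R.from_quat(s['eef_rot']);p=s['ee_pos'];z=Q.as_matrix()[:,2]
    print(s['time'],'p',p,'z',z,'tilt',np.degrees(np.arccos(-z[2])),'f',s['ft_force'])
    for q in ps:q=np.array(q);print('shift cm',Q.inv().apply(q-p)*100);p=q
E
python3 -c "
from h import *
go((.53,-.089,.36))"
```

```text
4.7667 p [0.5603 0.0139 0.8286] z [ 0.6033  0.0563 -0.7955] tilt 37.294080568339574 f [-0.6958  0.5525  0.5189]
shift cm [ 30.7407 -12.2405  34.876 ]
```

Emit:
{"fn": "arm_command", "kwargs": {
  "moves": [2.6, -1, 2.9, 0, 2.6, -1, 2.9, 0, 2.6, -1, 2.9, 0, 2.6, -1, 2.9, 0, 2.6, -1, 2.9, 0, 2.6, -1, 2.9, 0, 2.6, -1, 2.9, 0, 2.6, -1, 2.9, 0]
}}

```text
time: 5.43
ee_pos: [0.5416, -0.0249, 0.6151]
eef_rot: [0.001, 0.946, 0.029, 0.323]
ft_force: [-0.0, -1.0, 0.4]
width: 0.0004
grip_force: 0.0
```

```bash
python3 -c "
from h import *
go((.53,-.089,.36))
print(r.read_state()['joint_positions'])"
```

```text
5.4333 p [ 0.5416 -0.0249  0.6151] z [ 0.6105  0.0539 -0.7902] tilt 37.80039196831836 f [-0.0183 -1.0193  0.4218]
shift cm [16.3642 -7.7823 19.1026]
[-0.6256 -0.3615  0.3651  1.379   0.2207  1.4415  1.3762]
```

Emit:
{"fn": "arm_command", "kwargs": {
  "moves": [2.7, -1.3, 3.2, 0, 2.7, -1.3, 3.2, 0, 2.7, -1.3, 3.2, 0, 2.7, -1.3, 3.2, 0, 2.7, -1.3, 3.2, 0, 2.7, -1.3, 3.2, 0, 0, 0, 0, 0]
}}

```text
time: 6.02
ee_pos: [0.5285, -0.0882, 0.3631]
eef_rot: [0.003, 0.949, 0.028, 0.315]
ft_force: [-1.1, 0.0, -1.0]
width: 0.0004
grip_force: 0.0
```

```bash
python3 - <<'E'
from h import *
go((.564,-.087,.283))
print(r.read_state()['joint_positions'])
i=r.camera_info('wrist');im=r.camera('wrist');print(i,proj(i,[[.6015,-.084,.235]]))
cv2.imwrite('pics/w1.png',im[:,:,::-1])
E
```

```text
6.0167 p [ 0.5285 -0.0882  0.3631] z [ 0.5983  0.0512 -0.7996] tilt 36.90442292354482 f [-1.1027  0.0055 -1.0103]
shift cm [ 1.9437 -0.3662  8.535 ]
[-0.3141 -0.4872  0.3419  1.9885  0.0975  0.9738  1.5787]
{'fx': 364.2160823163129, 'fy': 364.2160823163129, 'cx': 320.4815806827871, 'cy': 234.80262948355707, 'origin': array([ 0.3527, -0.096 ,  0.4774]), 'attitude': array([-0.2905, -0.3297,  0.6302,  0.6402])} [[315.7138 194.5595]]
```

View pics/w1.png

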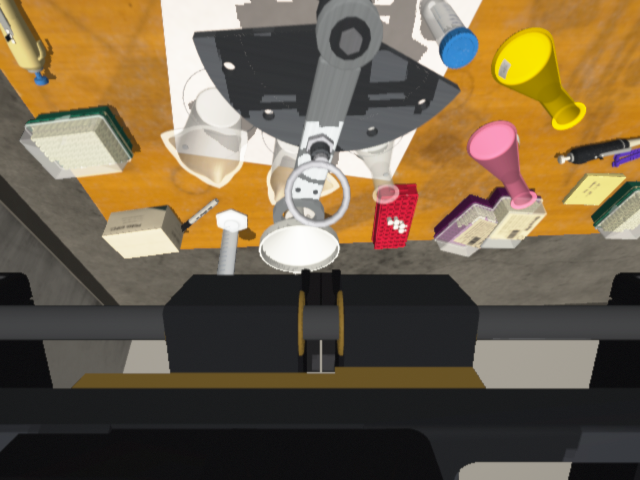

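The wrist view shows the ring at (317,195), against a predicted (316,195), so the ring position holds. The clear flask's lip is at (387,192), on the +y (left) side. Now I'll move to the pre-insertion pose.

Emit:
{"fn": "arm_command", "kwargs": {
  "moves": [0.5, -0.1, 2.1, 0, 0.5, -0.1, 2.1, 0, 0.5, -0.1, 2.1, 0, 0.5, -0.1, 2.2, 0, 0, 0, 0, 0]
}}

```text
time: 6.48
ee_pos: [0.5702, -0.0839, 0.295]
eef_rot: [0.001, 0.946, 0.028, 0.322]
ft_force: [-1.1, -0.2, -0.6]
width: 0.0007
grip_force: 0.0
```

```bash
python3 - <<'E'
from h import *
go((.6015,-.084,.235))
print(r.read_state()['joint_positions'])
i=r.camera_info('wrist');im=r.camera('wrist');print(proj(i,[[.6015,-.084,.235]]))
j=r.camera_info('side');k=r.camera('side');s=r.read_state();print('tcp in side',proj(j,[s['ee_pos']]))
cv2.imwrite('pics/w2.png',np.hstack([cv2.resize(im[80:400,160:480],(400,400)),cv2.resize(k[110:270,210:370],(400,400))])[:,:,::-1])
E
```

```text
6.4833 p [ 0.5702 -0.0839  0.295 ] z [ 0.609   0.0532 -0.7914] tilt 37.68228069905239 f [-1.078  -0.1655 -0.5808]
shift cm [ 1.1709 -0.3831  6.6496]
[-0.3572 -0.3848  0.4091  2.0694  0.0722  0.7754  1.6105]
[[314.3407 220.1105]]
tcp in side [[303.7289 170.1011]]
```

View pics/w2.png

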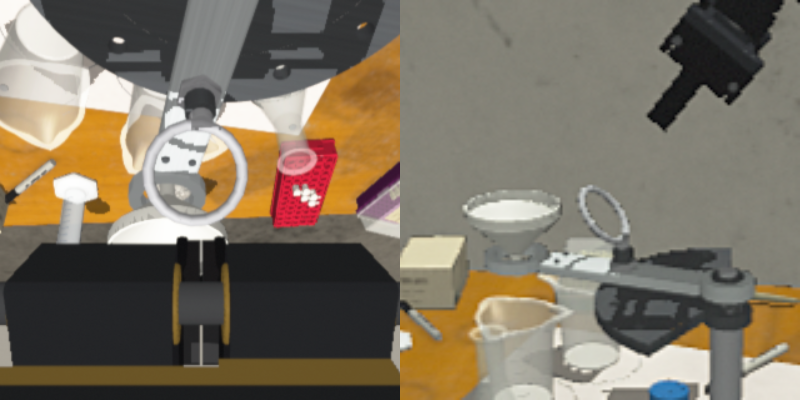

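```bash
python3 - <<'E'
from h import *
s=r.read_state();go((.6015,-.084,.235));Q=R.from_quat(s['eef_rot']).as_matrix()
p=s['ee_pos']
for n in('wrist','side','top'):
    i=r.camera_info(n);print(n,*[proj(i,[p-Q[:,2]*d])[0] for d in(0,.019,.04)])
k=r.camera('side');m=(k[110:200,270:330].max(2)<45)
v,u=np.nonzero(m);j=np.argsort(v-u)[-3:];print('low-left dark px',u[j]+270,v[j]+110)
t=r.camera('top');i=r.camera_info('top');c=proj(i,[p])[0].astype(int);cv2.imwrite('pics/t3.png',cv2.resize(t[c[1]-50:c[1]+50,c[0]-50:c[0]+50],(500,500))[:,:,::-1]);print(c)
E
```

```text
6.5833 p [ 0.5703 -0.0845  0.2984] z [ 0.6118  0.0533 -0.7892] tilt 37.89090867458263 f [-0.0689 -0.196   0.8942]
shift cm [ 1.4106 -0.3477  6.9116]
wrist [319.3045 266.0591] [319.2114 278.6168] [319.0852 295.6378]
side [303.7289 170.1011] [308.7114 163.7594] [314.3006 156.6454]
top [352.5655 217.2891] [353.4943 221.4465] [354.5538 226.1886]
low-left dark px [310 311 309] [156 157 155]
[352 217]
```

View pics/t3.png

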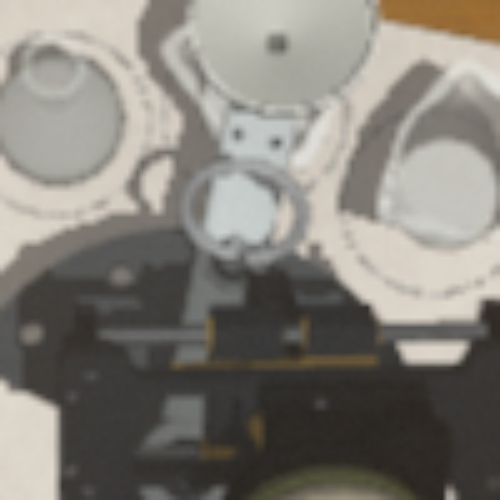

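```bash
python3 - <<'E'
from h import *
s=r.read_state();Q=R.from_quat(s['eef_rot']);p=s['ee_pos'];w,sd,t=[r.camera_info(n) for n in('wrist','side','top')]
for n,a,b,ia,ib in(('w-s',(320,270),(312.6,160),w,sd),('t-s',(355,220),(312.6,160),t,sd)):
    q,e=tri(ia,a,ib,b);print(n,q,e,'in tool cm',Q.inv().apply(q-p)*100)
print('camera in tool cm',Q.inv().apply(w['origin']-p)*100)
k=r.camera('side');x=cv2.resize(k[100:220,240:360],(600,600),interpolation=cv2.INTER_NEAREST)
for d in(0,.02,.04,.07):
    c=(proj(sd,[p-Q.as_matrix()[:,2]*d])[0]-[240,100])*5;cv2.circle(x,tuple(c.astype(int)),4,(255,0,0),-1)
cv2.imwrite('pics/s4.png',x[:,:,::-1])
E
```

```text
w-s [ 0.548  -0.0864  0.3191] 0.0069578693123987425 in tool cm [ 0.5098  0.0037 -2.9549]
t-s [ 0.5554 -0.0889  0.322 ] 0.010463278166513044 in tool cm [-0.2564 -0.2397 -2.7477]
camera in tool cm [  7.2361   0.0578 -19.698 ]
```

View pics/s4.png

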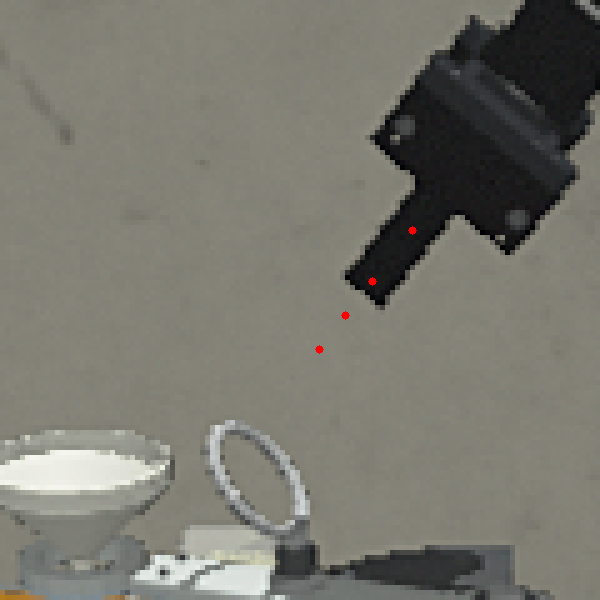

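The visible fingertip sits about 30 mm short of the reported TCP: TCP dot at (319,349), tip at about (365,290) in the crop. I'll advance in steps and check the tip in the images. First the lateral alignment, then part of the approach.

Emit:
{"fn": "arm_command", "kwargs": {
  "moves": [0.6, -0.2, 1.2, 0, 0.6, -0.1, 1.2, 0, 0, 0, 1.2, 0, 0, 0, 0, 0, 0, 0, 0, 0]
}}

```text
time: 7.15
ee_pos: [0.5818, -0.0861, 0.2606]
eef_rot: [0.002, 0.946, 0.029, 0.323]
ft_force: [0.4, -0.6, -0.1]
width: 0.0003
grip_force: 0.0
```

```bash
cat >> h.py <<'E'
def look(name,ring=(.6015,-.084,.235)):
    go(ring);s=r.read_state();Q=R.from_quat(s['eef_rot']);p=s['ee_pos']
    w,sd=[r.camera_info(n) for n in('wrist','side')];k=r.camera('side');W=r.camera('wrist')
    x=cv2.resize(k[120:240,240:360],(400,400),interpolation=cv2.INTER_CUBIC);y=cv2.resize(W[120:320,220:420],(400,400),interpolation=cv2.INTER_CUBIC)
    for d in(0,.03):
        q=[p-Q.as_matrix()[:,2]*d]
        cv2.circle(x,tuple(((proj(sd,q)[0]-[240,120])*3.333).astype(int)),2,(255,0,0),-1);cv2.circle(y,tuple(((proj(w,q)[0]-[220,120])*2).astype(int)),2,(255,0,0),-1)
    cv2.imwrite(f'pics/{name}.png',np.hstack([x,y])[:,:,::-1]);print('J',s['joint_positions'])
E
python3 -c "
from h import *
look('l5')"
```

```text
7.15 p [ 0.5818 -0.0861  0.2606] z [ 0.6108  0.0529 -0.79  ] tilt 37.814398392902824 f [ 0.4266 -0.5808 -0.0933]
shift cm [0.0104 0.0366 3.2399]
J [-0.3743 -0.3385  0.4478  2.1097  0.048   0.6867  1.6405]
```

View pics/l5.png

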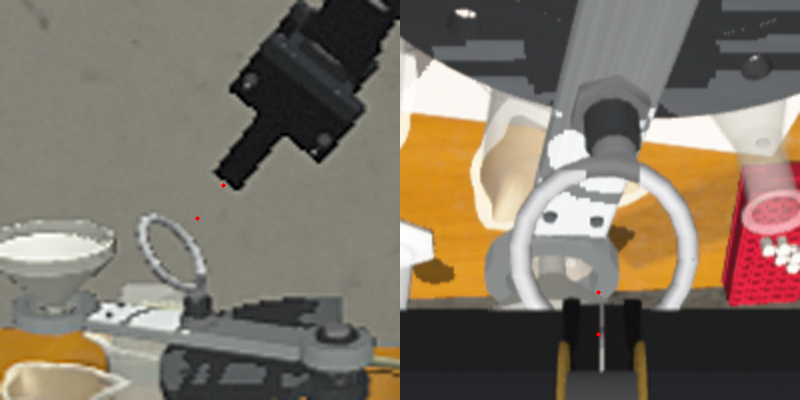

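The tip is about 31 mm behind the reported TCP in both views. The finger line, dots (224,185) to (197,218), points at the ring centre (171,252). Now I'll insert.

Emit:
{"fn": "arm_command", "kwargs": {
  "moves": [0, 0, 1.5, 0, 0, 0, 1.5, 0, 0, 0, 1.5, 0, 0, 0, 1.5, 0, 0, 0, 0, 0, 0, 0, 0, 0]
}}

```text
time: 7.75
ee_pos: [0.6181, -0.0829, 0.2124]
eef_rot: [0.002, 0.946, 0.028, 0.322]
ft_force: [-0.3, -0.1, 0.2]
width: 0.0006
grip_force: 0.0
```

```bash
python3 -c "
from h import *
for k in range(2):go((.6015,-.084,.235));r.camera('side')
print(r.read_state()['joint_positions'])"
```

```text
7.75 p [ 0.6181 -0.0829  0.2124] z [ 0.6099  0.0528 -0.7907] tilt 37.74849464555599 f [-0.2527 -0.0864  0.1615]
shift cm [-0.0608  0.0393 -2.8055]
7.8 p [ 0.6183 -0.0831  0.2131] z [ 0.6108  0.0528 -0.79  ] tilt 37.811980799421036 f [ 0.5048  0.5444 -0.5342]
shift cm [-0.0126  0.0525 -2.7581]
[-0.4377 -0.2044  0.5342  2.1163 -0.0454  0.5532  1.7199]
```

Emit:
{"fn": "arm_command", "kwargs": {
  "moves": [0, 0, 1.3, 0, 0, 0, 1.3, 0, 0, 0, 0, 0, 0, 0, 0, 0]
}}

```text
time: 8.18
ee_pos: [0.6338, -0.0816, 0.192]
eef_rot: [0.002, 0.946, 0.029, 0.322]
ft_force: [0.2, -0.7, 0.6]
width: 0.0004
grip_force: 0.0
```

```bash
python3 -c "
from h import *
look('l6')"
```

```text
8.1833 p [ 0.6338 -0.0816  0.192 ] z [ 0.6101  0.0529 -0.7905] tilt 37.763313912466224 f [ 0.243  -0.6521  0.5768]
shift cm [-0.0678  0.0468 -5.3864]
J [-0.4715 -0.138   0.5797  2.1139 -0.117   0.4999  1.7804]
```

View pics/l6.png

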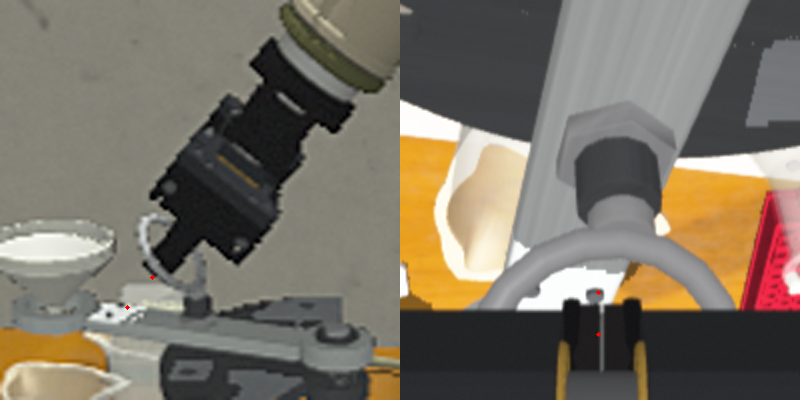

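The finger is through the ring: tip at about (157,270), past the ring plane, with no contact force. Now I'll bring it up under the upper bar, then lift.

Emit:
{"fn": "arm_command", "kwargs": {
  "moves": [-0.4, 0, 0, 0, -0.4, 0, 0, 0, -0.2, 0, 0, 0, 0, 0, 0, 0]
}}

```text
time: 8.62
ee_pos: [0.6418, -0.0818, 0.1975]
eef_rot: [0.002, 0.946, 0.029, 0.322]
ft_force: [-3.2, -0.0, -0.5]
width: 0.0005
grip_force: 1.2
```

Emit:
{"fn": "arm_command", "kwargs": {
  "moves": [-0.2, 0, 0, 0, 0, 0, 0, 0, 0, 0, 0, 0]
}}

```text
time: 8.87
ee_pos: [0.6424, -0.0815, 0.1975]
eef_rot: [0.002, 0.947, 0.029, 0.321]
ft_force: [-7.1, 1.2, -0.3]
width: 0.0003
grip_force: 3.1
```

Emit:
{"fn": "arm_command", "kwargs": {
  "moves": [-0.2, 0, 0, 0, 0, 0, 0, 0, 0, 0, 0, 0]
}}

```text
time: 9.12
ee_pos: [0.6429, -0.0811, 0.1974]
eef_rot: [0.001, 0.947, 0.029, 0.32]
ft_force: [-12.3, 2.8, -1.4]
width: 0.0005
grip_force: 5.3
```

Contact with the bar. Next I'll lift straight up, which in tool axes is about (-0.61, 0, -0.79).

Emit:
{"fn": "arm_command", "kwargs": {
  "moves": [-0.18, 0, -0.24, 0, -0.18, 0, -0.24, 0, 0, 0, 0, 0]
}}

```text
time: 9.37
ee_pos: [0.6426, -0.0811, 0.2031]
eef_rot: [0.001, 0.947, 0.029, 0.319]
ft_force: [-9.0, 4.1, -5.6]
width: 0.0002
grip_force: 5.5
```

Emit:
{"fn": "arm_command", "kwargs": {
  "moves": [-0.18, 0, -0.24, 0, -0.18, 0, -0.24, 0, 0, 0, 0, 0]
}}

```text
time: 9.62
ee_pos: [0.6424, -0.0813, 0.2088]
eef_rot: [0.001, 0.947, 0.029, 0.319]
ft_force: [-9.8, 3.4, -6.8]
width: 0.0005
grip_force: 5.6
```

```bash
python3 - <<'E'
from h import *
go()
s=r.read_state();a=cv2.cvtColor(cv2.imread('pics/side0.png'),cv2.COLOR_BGR2GRAY);b=cv2.cvtColor(r.camera('side'),cv2.COLOR_RGB2GRAY)
T=a[182:196,283:292];m=cv2.matchTemplate(b[150:215,270:310],T,cv2.TM_CCOEFF_NORMED);_,v,_,l=cv2.minMaxLoc(m);print('ring top moved px',l[0]+270-283,l[1]+150-182,v)
sd=r.camera_info('side');R0=np.array([.6015,-.084,.235]);print(proj(sd,[R0,R0+[0,0,.01],R0+[0,0,.02]]))
E
```

```text
9.6167 p [ 0.6424 -0.0813  0.2088] z [ 0.6044  0.0544 -0.7948] tilt 37.3647077355647 f [-9.7813  3.3648 -6.7642]
ring top moved px 0 -4 0.5576868057250977
[[291.2075 195.7397]
 [291.0693 191.7179]
 [290.9301 187.6621]]
```

Emit:
{"fn": "arm_command", "kwargs": {
  "moves": [-0.18, 0, -0.24, 0, -0.15, 0, -0.2, 0, 0, 0, 0, 0]
}}

```text
time: 9.92
ee_pos: [0.6421, -0.0816, 0.2139]
eef_rot: [0.001, 0.947, 0.029, 0.319]
ft_force: [-8.0, 3.8, -6.8]
width: 0.0003
grip_force: 5.7
```

```bash
python3 - <<'E'
from h import *
s=r.read_state();p=s['ee_pos'];c=np.array([.480,-.058,0])
v=p-c;ps=[]
for a in(5,10,15,20,25,30,32):
    q=c+R.from_euler('z',a,degrees=True).apply(v);ps.append(q)
go(*ps);print(s['joint_positions'])
E
```

```text
9.9167 p [ 0.6421 -0.0816  0.2139] z [ 0.6039  0.0544 -0.7952] tilt 37.32776590766301 f [-7.9759  3.8294 -6.7782]
shift cm [-0.0854  1.417   0.1642]
shift cm [0.014  1.4262 0.0895]
shift cm [0.1132 1.4245 0.014 ]
shift cm [ 0.2116  1.4119 -0.0616]
shift cm [ 0.3083  1.3887 -0.1367]
shift cm [ 0.4027  1.3548 -0.2107]
shift cm [ 0.1869  0.5301 -0.1047]
[-0.4699 -0.1363  0.5732  2.0604 -0.1038  0.5592  1.7618]
```

```bash
python3 - <<'E'
from h import *
p=r.read_state()['ee_pos'];w=np.array([.1295,-.0266,0])
go(*[p+R.from_euler('z',a,degrees=True).apply(w)-w for a in(5,10,15,20,25,30,32)])
E
```

```text
9.9167 p [ 0.6421 -0.0816  0.2139] z [ 0.6039  0.0544 -0.7952] tilt 37.32776590766301 f [-7.9759  3.8294 -6.7782]
shift cm [-0.1219  1.1339  0.1722]
shift cm [-0.042   1.1471  0.1124]
shift cm [0.0382 1.1515 0.0518]
shift cm [ 0.1181  1.1472 -0.0092]
shift cm [ 0.1971  1.1342 -0.0701]
shift cm [ 0.2746  1.1125 -0.1304]
shift cm [ 0.1311  0.437  -0.0689]
```

Emit:
{"fn": "arm_command", "kwargs": {
  "moves": [-0.06, 0.57, 0.08, 0, -0.06, 0.57, 0.08, 0, 0, 0, 0, 0]
}}

```text
time: 10.17
ee_pos: [0.6444, -0.07, 0.2141]
eef_rot: [0.001, 0.947, 0.029, 0.319]
ft_force: [-5.0, 2.1, -7.7]
width: 0.0003
grip_force: 4.1
```

Emit:
{"fn": "arm_command", "kwargs": {
  "moves": [-0.02, 0.57, 0.06, 0, -0.02, 0.57, 0.06, 0, 0, 0, 0, 0]
}}

```text
time: 10.42
ee_pos: [0.6453, -0.0588, 0.2142]
eef_rot: [0.001, 0.947, 0.029, 0.319]
ft_force: [-5.7, 1.2, -7.7]
width: 0.0006
grip_force: 4.8
```

```bash
cat >> h.py <<'E'
def fun():
    im=cv2.cvtColor(r.camera('side'),cv2.COLOR_RGB2GRAY);a=cv2.cvtColor(cv2.imread('pics/side0.png'),cv2.COLOR_BGR2GRAY)
    T=a[184:216,232:278];m=cv2.matchTemplate(im[165:245,200:300],T,cv2.TM_CCOEFF_NORMED);_,v,_,l=cv2.minMaxLoc(m);u=np.array([l[0]+200-232,l[1]+165-184])
    sd=r.camera_info('side');c=np.array([.480,-.058,.234]);f=np.array([.215,-.0467,0])
    A=np.arange(-5,40,.5);P=proj(sd,[c+R.from_euler('z',k,degrees=True).apply(f) for k in A])-proj(sd,[c+f])[0]
    k=np.argmin(np.linalg.norm(P-u,axis=1));print('funnel px',u,'score',v,'deg',A[k],'err',P[k]-u)
E
python3 -c "
from h import *
go();fun()"
```

```text
10.4167 p [ 0.6453 -0.0588  0.2142] z [ 0.605   0.0533 -0.7944] tilt 37.400029947066 f [-5.7195  1.2264 -7.666 ]
funnel px [-5  5] score 0.7919082045555115 deg 8.5 err [-0.5725 -0.5978]
```

Emit:
{"fn": "arm_command", "kwargs": {
  "moves": [0.02, 0.58, 0.03, 0, 0.02, 0.58, 0.03, 0, 0.06, 0.57, 0, 0, 0.06, 0.57, 0, 0, 0, 0, 0, 0]
}}

```text
time: 10.88
ee_pos: [0.6433, -0.0363, 0.2134]
eef_rot: [0.001, 0.947, 0.028, 0.319]
ft_force: [-10.9, -0.1, -8.3]
width: 0.0004
grip_force: 5.5
```

Emit:
{"fn": "arm_command", "kwargs": {
  "moves": [0.1, 0.57, -0.04, 0, 0.1, 0.57, -0.04, 0, 0, 0, 0, 0]
}}

```text
time: 11.13
ee_pos: [0.6409, -0.0254, 0.2132]
eef_rot: [0.002, 0.948, 0.028, 0.318]
ft_force: [-10.3, -1.8, -7.8]
width: 0.0005
grip_force: 6.0
```

```bash
python3 -c "
from h import *
go();fun()"
```

```text
11.1333 p [ 0.6409 -0.0254  0.2132] z [ 0.6036  0.052  -0.7956] tilt 37.28651939450508 f [-10.3245  -1.8114  -7.758 ]
funnel px [-9 13] score 0.7210325002670288 deg 22.5 err [-1.9869 -0.5219]
```

```bash
cat >> h.py <<'E'
def funtop():
    g=lambda x:cv2.GaussianBlur(x,(3,3),0)
    a=g(cv2.cvtColor(cv2.imread('pics/top0.png'),cv2.COLOR_BGR2GRAY));rgb=r.camera('top');b=g(cv2.cvtColor(rgb,cv2.COLOR_RGB2GRAY))
    T=a[152:190,340:378];m=cv2.matchTemplate(b[145:215,290:385],T,cv2.TM_CCOEFF_NORMED);_,v,_,(x,y)=cv2.minMaxLoc(m)
    sub=lambda l,c,h:(l-h)/(2*(l-2*c+h))
    x0=x+sub(m[y,x-1],m[y,x],m[y,x+1]);y0=y+sub(m[y-1,x],m[y,x],m[y+1,x]);u=np.array([x0+290-340,y0+145-152])
    t=r.camera_info('top');c=np.array([.480,-.058,.234]);f=np.array([.215,-.0467,0])
    A=np.arange(-5,40,.1);P=proj(t,[c+R.from_euler('z',k,degrees=True).apply(f) for k in A])-proj(t,[c+f])[0]
    k=np.argmin(np.linalg.norm(P-u,axis=1));print('top funnel px',u,'score',v,'deg',A[k],'err',P[k]-u);return rgb
E
python3 -c "
from h import *
funtop()"
```

```text
top funnel px [-36.7653  -0.9174] score 0.7337962985038757 deg 23.1999999999999 err [0.1497 0.6055]
```

Emit:
{"fn": "arm_command", "kwargs": {
  "moves": [0.13, 0.55, -0.07, 0, 0.14, 0.56, -0.06, 0, 0, 0, 0, 0]
}}

```text
time: 11.48
ee_pos: [0.6376, -0.0148, 0.2131]
eef_rot: [0.002, 0.948, 0.028, 0.318]
ft_force: [-11.7, -2.4, -7.2]
width: 0.0004
grip_force: 6.4
```

```bash
python3 -c "
from h import *
go();funtop();fun()"
```

```text
11.4833 p [ 0.6376 -0.0148  0.2131] z [ 0.6033  0.0515 -0.7959] tilt 37.26334031284703 f [-11.6846  -2.3831  -7.205 ]
top funnel px [-45.8104  -0.2325] score 0.7020811438560486 deg 28.799999999999883 err [0.5489 2.0191]
funnel px [-9 16] score 0.700696587562561 deg 28.0 err [-2.643  -0.1267]
```

Emit:
{"fn": "arm_command", "kwargs": {
  "moves": [0.1, 0.3, -0.05, 0, 0, 0, 0, 0, 0, 0, 0, 0]
}}

```text
time: 11.83
ee_pos: [0.6367, -0.0126, 0.2132]
eef_rot: [0.002, 0.948, 0.028, 0.319]
ft_force: [-11.2, -4.0, -7.3]
width: 0.0006
grip_force: 6.4
```

```bash
python3 -c "
from h import *
go();funtop();fun()"
```

```text
11.8333 p [ 0.6367 -0.0126  0.2132] z [ 0.6037  0.051  -0.7956] tilt 37.29090444823445 f [-11.2156  -3.9958  -7.3397]
top funnel px [-46.4019   0.931 ] score 0.7252228856086731 deg 29.299999999999876 err [0.3789 1.0832]
funnel px [-9 17] score 0.6970924735069275 deg 30.0 err [-2.6563  0.131 ]
```

Emit:
{"fn": "arm_command", "kwargs": {
  "moves": [0.03, 0.12, 0, 0, 0.18, 0, 0.24, 0, 0.18, 0, 0.24, 0, 0, 0, 0, 0]
}}

```text
time: 12.27
ee_pos: [0.6365, -0.0116, 0.2067]
eef_rot: [0.002, 0.948, 0.027, 0.318]
ft_force: [-10.9, -4.7, -5.4]
width: 0.0001
grip_force: 6.6
```

Emit:
{"fn": "arm_command", "kwargs": {
  "moves": [0.12, 0, 0.16, 0, 0.12, 0, 0.16, 0, 0, 0, 0, 0]
}}

```text
time: 12.52
ee_pos: [0.6366, -0.0114, 0.203]
eef_rot: [0.003, 0.948, 0.027, 0.319]
ft_force: [-12.9, -5.3, -6.2]
width: 0.0005
grip_force: 6.9
```

```bash
python3 -c "
from h import *
go();funtop();fun()"
```

```text
12.5167 p [ 0.6366 -0.0114  0.203 ] z [ 0.6037  0.0505 -0.7956] tilt 37.28887912103422 f [-12.8996  -5.3435  -6.2064]
top funnel px [-46.7667   1.0744] score 0.7384018898010254 deg 29.59999999999988 err [0.2876 1.0796]
funnel px [-9 17] score 0.6982909440994263 deg 30.0 err [-2.6563  0.131 ]
```

The pin is still bearing on the finger at about 4 mm lift, so it is entering the hole. I'll keep lowering and unload the finger.

Emit:
{"fn": "arm_command", "kwargs": {
  "moves": [0.18, 0, 0.24, 0, 0.18, 0, 0.24, 0, 0, 0, 0, 0]
}}

```text
time: 12.87
ee_pos: [0.6373, -0.0112, 0.198]
eef_rot: [0.003, 0.947, 0.028, 0.319]
ft_force: [-12.4, -6.4, -4.1]
width: 0.0006
grip_force: 6.8
```

Emit:
{"fn": "arm_command", "kwargs": {
  "moves": [0.2, -0.1, 0, 0, 0.3, -0.1, 0, 0, 0.3, 0, 0, 0, 0.2, 0, 0, 0, 0, 0, 0, 0, 0, 0, 0, 0]
}}

```text
time: 13.37
ee_pos: [0.6322, -0.0109, 0.1955]
eef_rot: [0.001, 0.946, 0.029, 0.323]
ft_force: [0.0, 0.2, -0.1]
width: 0.0005
grip_force: 0.0
```

```bash
python3 -c "
from h import *
go();funtop();fun()"
```

```text
13.3667 p [ 0.6322 -0.0109  0.1955] z [ 0.611   0.0532 -0.7899] tilt 37.82607929824088 f [ 0.0135  0.2363 -0.0571]
top funnel px [-46.8403   1.0851] score 0.7380406260490417 deg 29.59999999999988 err [0.3612 1.0689]
funnel px [-9 17] score 0.6982969045639038 deg 30.0 err [-2.6563  0.131 ]
```

Emit:
{"fn": "arm_command", "kwargs": {
  "moves": [0.1, -0.5, 0, 0, 0, 0, -1.5, 0, 0, 0, -1.5, 0, 0, 0, 0, 0]
}}

```text
time: 13.8
ee_pos: [0.613, -0.0185, 0.2202]
eef_rot: [0.002, 0.946, 0.029, 0.324]
ft_force: [-0.1, 0.1, 1.0]
width: 0.0002
grip_force: 0.0
```

Emit:
{"fn": "arm_command", "kwargs": {
  "moves": [0, 0, -2, 0, 0, 0, -2, 0, 0, 0, -3, 0, 0, 0, -3, 0, 0, 0, 0, 0, 0, 0, 0, 0]
}}

```text
time: 14.3
ee_pos: [0.5523, -0.0232, 0.2986]
eef_rot: [0.002, 0.946, 0.029, 0.324]
ft_force: [0.1, 0.0, 0.6]
width: 0.0007
grip_force: 0.0
```

```bash
python3 - <<'E'
from h import *
go();funtop()
w,sd=r.camera_info('wrist'),r.camera_info('side');W=r.camera('wrist');k=r.camera('side')
c=np.array([.597,-.0205,.235]);print('pred ring wrist',proj(w,[c,c+[0,0,.01]]),'side',proj(sd,[c,c+[0,0,.01]]))
cv2.imwrite('pics/f7.png',np.hstack([cv2.resize(W[80:320,200:440],(400,400),interpolation=cv2.INTER_CUBIC),cv2.resize(k[150:310,210:370],(400,400),interpolation=cv2.INTER_CUBIC)])[:,:,::-1])
E
```

```text
14.3 p [ 0.5523 -0.0232  0.2986] z [ 0.6128  0.0538 -0.7884] tilt 37.96249955000819 f [0.093  0.0366 0.5842]
top funnel px [-46.8377   1.1049] score 0.7375630736351013 deg 29.59999999999988 err [0.3587 1.049 ]
pred ring wrist [[317.612  229.1183]
 [318.2904 239.5034]] side [[287.581  205.4299]
 [287.4184 201.2113]]
```

View pics/f7.png

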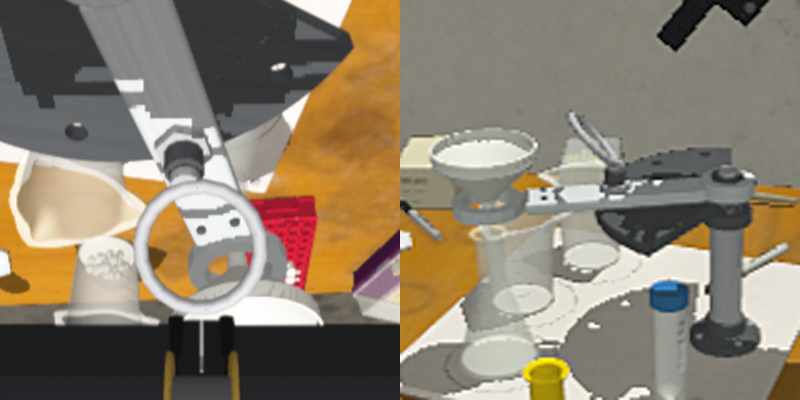

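Wrist view: ring centre (320.6,228), against (317.6,229) predicted for pin home and 239.5 for 10 mm up. Side view: (287.2,205.2), against 205.4 predicted for home. So the pin is fully home at the left hole, the funnel is over the flask, and the finger is out. Handing in.

```bash
python3 -c "
from bench import r
print(r.close_job())"
```

```text
the job is handed in; nothing more can be done
None
```

The funnel arm is now locked over the flask, one hole to the left: the cameras show the pin fully home, the finger is out of the ring, and the job was handed in at about 14.5 s (no verdict was returned).

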